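# Ready the polarimeter: lamp on, analyser lever to 60 degrees

### The job

Get the polarimeter ready for the next sugar reading: press the round lamp button on the low deck of its base all the way in, and push the upright peg of the analyser lever round the scale with your fingertips until the pointer stands on the 60 degree mark, the second long mark from the zero. Either may come first. Only touch and push lightly: do not pinch or force the lever, do not shift, lift or tip the polarimeter, and leave the glassware and scissors around it where they are.

Things in the scene. Friction and masses are not known exactly. Their poses are not given: they have to be found in the camera images.
- polarimeter: Upright cream bench polarimeter, 3 kg, loose on rubber feet. Origin on the bench under the optical axis, z up. Base box x -75 to 75, y -215 to 75 mm, top at 48 mm; its -y part is the low deck with the button. A column at +x carries a round scale plate, radius 90 mm, 178 mm above the bench, over a glass sample tube. More than about 7 N sideways on the head would tip it
- scale_centre (a point): Centre of the scale, on the ring's axis, at the scale face, 178 mm above the bench; axes as the polarimeter's. On the face turns a black analyser ring (radius 42 mm, 14 mm high) with a black eyepiece in the middle (radius 19 mm, top 42 mm above the face). Marks lie on the -x half: zero towards -y, 90 degrees towards -x, 180 towards +y
- zero_mark (a point): The zero mark, 80 mm from the axis. The white scale face has 19 dark radial marks, 10 degrees apart, reading clockwise seen from above from zero to 180. Those at 0, 30, 60, 90, 120, 150, 180 are long and thick (15.5 by 3 mm), the others short; zero also has a dark dot of 9 mm beside it, off the end of the scale
- mark60 (a point): The 60 degree mark on the scale face, 80 mm from the axis: the second long mark from zero
- analyser (a joint): Angle of the analyser ring in rad: 0 when the pointer is on the zero mark, 1.047 at the 60 degree mark, growing clockwise seen from above; it turns from -0.09 to 3.23. It starts somewhere above 90 degrees. It turns stiffly (about 0.05 N m, under 1 N at the peg) and stays where it is left
- lever: The steel lever fixed on the analyser ring and turning with it: a flat arm 10 mm wide that leaves the ring radially, carrying an upright round peg and ending in a fine dark pointer over the marks. Origin on the axis at the height of the scale face; the arm, peg and pointer lie along its -y axis. The arm's top is 10 mm above the scale face
- lever_peg (a point): Centre of the lever's upright peg, where it is pushed: 10 mm diameter, 66 mm from the axis, free from 10 to 39 mm above the scale face; this point is 26 mm above the scale face
- pointer_tip (a point): Outer end of the pointer, 85 mm from the axis, straight outwards of the peg
- lamp_button (a joint): Travel of the lamp button in m: 0 free, 0.005 fully in (3.5 N); it springs back up when released. Pressing it once all the way in switches the lamp on
- lamp_button_top (a point): Middle of the top face of the lamp button: a round button of 26 mm diameter, pressed straight down; 175 mm from the ring's axis to the polarimeter's -y side, so the head (90 mm radius) stands well to one side of it
- dropper_a: Bystander: dropper bottle with a red rubber bulb, 44 mm diameter, 102 mm high, on the bench beside the deck, origin under its centre
- dropper_b: Bystander: brown dropper bottle with a red rubber bulb, 44 mm diameter, 102 mm high, on the bench before the sample tube, origin under its centre
- dropper_c: Bystander: dropper bottle with a red rubber bulb, 44 mm diameter, 102 mm high, origin under its centre
- beaker: Bystander: glass beaker, 72 mm diameter, 95 mm high, origin under its centre
- petri_dish: Bystander: covered dish, 95 mm diameter, 20 mm high, beside the polarimeter, origin under its centre
- amber_jar: Bystander: brown jar with a black cap, 62 mm diameter, 115 mm high, origin under its centre
- scissors: Bystander: scissors with red handles, about 185 mm long and 90 mm wide, lying flat, 10 mm high, origin near the pivot

How it is judged:
By the outcome, as a careful person would: the job done as asked, in the order asked, and still so for the second after the job is handed in, with the robot touching nothing.
It also fails if it takes over 48 s, if anything falls off the work surface, if the arm or the gripper's body presses on something with over 40 N, if the wrist force passes 120 N, or if a joint passes its speed limit or range.

### The arm

A 6-joint arm with a two-finger parallel gripper is mounted at the origin on the work surface. World frame = base frame: x ahead of the robot, y to its left, z up, the work surface at z = 0. Lengths are in mm, angles in rad, forces in N, time in s.
With the tool pointing down it reaches from about 325 to 775 mm from the base axis. Payload 5.5 kg.
Tool frame: the origin (TCP) lies midway between the tips of the shut fingers; the grasp point (between the pads) lies 19 mm behind it (bot.pinch_z is the distance from the TCP to the grasp point, in mm); z points along the fingers, y is the line along which they close (so a half turn about z gives the same grasp; the last joint's range is limited). The gripper opens to 88 mm and grips with 3 to 60 N. Pads are 20 mm wide; open, the fingers measure 115 mm over their backs; the gripper's body (75 mm by 178 mm) begins 61 mm behind the grasp point.
Start: joints at [-1.165, 0.091, 1.231, -0, 1.82, -0.057], TCP at [267.875, -536.898, 222.631] pointing down, gripper open.
Joint ranges: [-2.87, 2.87], [-0.86, 2.18], [0.17, 2.46], [-1.51, 4.65], [0.06, 2.69], [-2.65, 2.65]. Speed limits (rad/s): [2.57, 2.57, 3.01, 3.14, 3.14, 3.14].

### API

Orientations are given as a 3x3 rotation matrix whose columns are the frame's x, y, z axes.
In Python, from plant import bot gives the robot as it stands.
- The arm moves only by the shell command python3 -m inch 'ROWS' [OPENING] [FORCE]. ROWS is JSON, a list that holds one entry, the list of rows, each a list of 4 numbers: the shift along the world's x, y, z in units of 0.8 m (1.0 is 0.8 m), then the turn about the world's z in units of pi/4 rad (1.0 is pi/4 rad). A call has exactly 10 rows; each row is the pose to reach, as a shift and turn from the pose commanded when the call began; what a row does not reach only later rows make up. A row lasts 1/8 s, in which the tool goes at most 62.5 mm and 10.7 degrees, less where a joint would pass 70% of its speed; a pose out of reach is approached as far as the arm can. A call with a number of a shift or a turn outside -1 to 1 is refused whole. A call with a gripper value outside its range is refused whole. OPENING is the closure, from 0 (fully open) to 1 (shut), set as the call begins (- or left out, the last holds). The fingers move at their own pace and stop on an object; FORCE is the grip in N (left out, the last holds). Time passes only in rows, so rows that repeat a pose let the fingers close, or fill a call up. It gives the time, the measured TCP pose, the force, the opening and the grip force at its end, in the units of the state.
- bot.observe(): the state, without advancing time (a new reading comes with each control period).
- bot.camera(name): name is "side" or "top" or "wrist"; returns a dict with "color" (400x640x3 uint8, red, green, blue), "range_z" (400x640 float32, mm along the optical axis (not along the pixel's ray), 0 where there is no reading), "fx", "fy", "cx", "cy" (pixels), "rvec" (rotation vector, rad) and "tvec" (3), from world to camera coordinates, as OpenCV has them. Camera axes: x right, y down, z forward; pixel columns grow to the right and rows downward; lengths in mm; the calibration is good to about 2 mm. A picture is of the moment at which its call begins.
- bot.hand_in(): hands the job in; it is judged then, once.
The state is a dict: "time": time; "qpos": joint angles; "qd": joint speeds; "joint_efforts": joint torques, N m; "tcp_pos": TCP position; "eef_rot": TCP orientation; "ft_force": force on the tool from outside, world axes, zero at the start; "ft_torque": the same for the moment, N m; "gripper_width": opening from 0.0 (shut) to 1.0 (fully open); "finger_force": force on a finger pad.
Only numpy, scipy, OpenCV 4.12 (cv2) and the standard library are available. Lean on these libraries where they do the work, as an engineer would, in place of code of your own. Each camera call takes 0.05 s, during which the arm holds its last target. There are 200 camera calls.

## Working session

There is one attempt and no reset: what is moved stays moved. The work goes in short steps, Python scripts to look and compute and a shell command to move; the robot and the scene stay as the last step left them, time stands still between calls to the robot, and variables do not carry over. Pictures are saved under pics/ and viewed, at most 10 in all, crops included, and the job is handed in when it is done.

```bash
mkdir -p pics; ls
python3 - <<'E'
from plant import bot
import cv2,numpy as np
for n in("top","side"):
    c=bot.camera(n); cv2.imwrite(f"pics/{n}0.png",c["color"][:,:,::-1]); np.savez(f"{n}0.npz",**c)
    R=cv2.Rodrigues(c["rvec"])[0]; print(n,c["fx"],c["cx"],c["cy"],(-R.T@c["tvec"].reshape(3)).round(),R.round(2).tolist())
E
```

```text
pics
top 422.8781181065633 315.1237046628113 201.1613097682202 [ 388.   32. 1565.] [[-0.02, -1.0, 0.0], [-0.99, 0.02, -0.1], [0.1, -0.0, -0.99]]
side 369.3029303012116 321.8510384387083 205.1964829094243 [280. 864. 818.] [[-0.95, -0.3, 0.02], [-0.2, 0.58, -0.79], [0.22, -0.76, -0.62]]
```

View pics/top0.png

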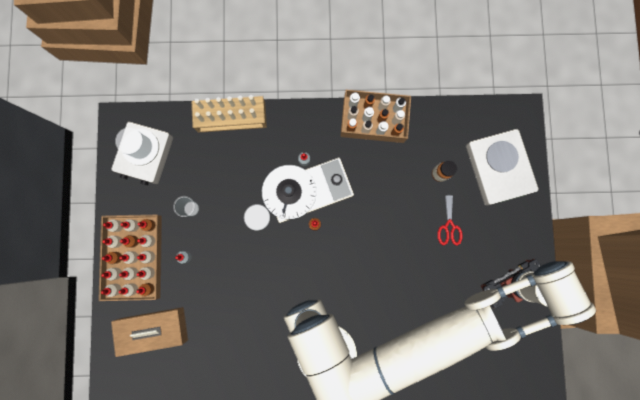

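View pics/side0.png

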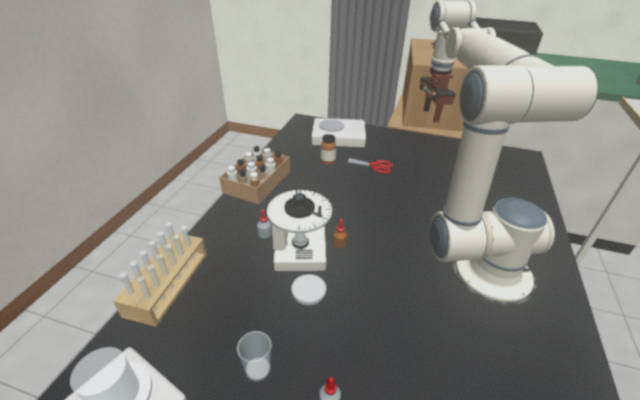

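The top view shows the head at about (289,191), the button at (337,180), dropper_b at (315,224) and another dropper at (304,157). The side view agrees with this. Next I'll get rough positions.

```bash
cat > h.py <<'E'
import cv2,numpy as np
def ray(c,u,v):
    R=cv2.Rodrigues(np.asarray(c["rvec"],float))[0]; t=np.asarray(c["tvec"],float).reshape(3)
    d=R.T@np.array([(u-c["cx"])/c["fx"],(v-c["cy"])/c["fy"],1.]); return -R.T@t,d
def onz(c,u,v,z):
    o,d=ray(c,u,v); return o+d*(z-o[2])/d[2]
def proj(c,P):
    K=np.array([[c["fx"],0,c["cx"]],[0,c["fy"],c["cy"]],[0,0,1.]])
    return cv2.projectPoints(np.asarray(P,float).reshape(-1,1,3),np.asarray(c["rvec"],float),np.asarray(c["tvec"],float),K,None)[0].reshape(-1,2)
E
python3 - <<'E'
from h import *
from plant import bot
c=dict(np.load("top0.npz"))
for n,u,v,z in(("head",289,191,205),("button",337,180,55),("dropA?",304,157,98),("dropB",315,224,98),("petri",257,217,20)): print(n,onz(c,u,v,z).round(),c["range_z"][v,u])
s=bot.observe(); print(s["time"],s["tcp_pos"],s["eef_rot"])
w=bot.camera("wrist"); R=cv2.Rodrigues(w["rvec"])[0]; print((-R.T@w["tvec"].reshape(3)).round(),R.round(2).tolist(),w["fx"],w["cx"],w["cy"])
im=cv2.resize(c["color"][130:250,220:380],None,fx=4.5,fy=4.5,interpolation=cv2.INTER_CUBIC); cv2.imwrite("pics/top1.png",im[:,:,::-1])
E
```

```text
head [565. 112. 205.] 1352.5813
button [620. -53.  55.] 1511.6678
dropA? [698.  64.  98.] 1497.4218
dropB [461.  30.  98.] 1462.2719
petri [496. 242.  20.] 1548.9467
0.1 [ 267.75307404 -536.63087995  221.6060782 ] [[ 8.94816233e-01  4.46434131e-01 -6.89231475e-04]
 [ 4.46434645e-01 -8.94814682e-01  1.67129028e-03]
 [ 1.29386583e-04 -1.80319449e-03 -9.99998366e-01]]
[ 329. -507.  384.] [[0.45, -0.89, -0.0], [-0.87, -0.43, 0.25], [-0.23, -0.11, -0.97]] 359.7267345443764 319.90674854053043 197.7043897299606
```

View pics/top1.png

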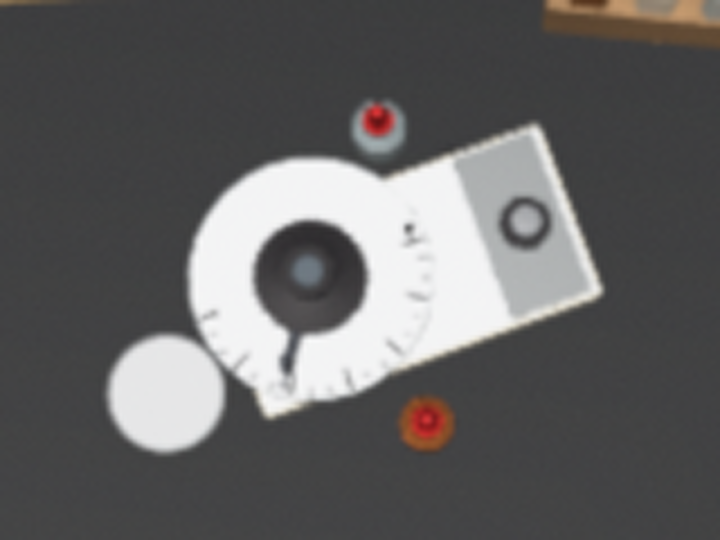

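The crop shows the scale centre at about (310,273), the zero dot at (410,230), the pointer at about (287,385), which is just above 100°, and the button at (525,222). The polarimeter's -y axis in the world is about (0.32,-0.95). I'll move above the deck with the fingers shut and tool x facing the head.

```bash
python3 -m inch '[[[0.03,0.04,0.02,0.1],[0.07,0.09,0.04,0.2],[0.11,0.14,0.05,0.3],[0.15,0.19,0.05,0.4],[0.19,0.25,0.05,0.5],[0.23,0.31,0.05,0.6],[0.27,0.37,0.05,0.7],[0.31,0.42,0.05,0.8],[0.34,0.46,0.05,0.9],[0.35,0.48,0.05,1.0]]]' 1 10
python3 -m inch '[[[0.02,0.03,0,0.1],[0.04,0.06,0,0.2],[0.06,0.09,0,0.3],[0.08,0.11,0,0.4],[0.09,0.125,0,0.5],[0.09,0.125,0,0.6],[0.09,0.125,0,0.7],[0.09,0.125,0,0.82],[0.09,0.125,0,0.82],[0.09,0.125,0,0.82]]]'
python3 - <<'E'
from h import *
from plant import bot
c=bot.camera("wrist"); np.savez("w1.npz",**c); cv2.imwrite("pics/w1.png",c["color"][:,:,::-1]); s=bot.observe(); print(s["tcp_pos"],s["eef_rot"].tolist() if hasattr(s["eef_rot"],"tolist") else s["eef_rot"],s["ft_force"])
E
```

```text
time: 1.4
tcp_pos: [548.8, -150.8, 261.8]
eef_rot: [[0.312, 0.95, -0.001], [0.95, -0.312, 0.001], [0.0, -0.001, -1.0]]
ft_force: [-0.0, -0.3, 0.4]
gripper_width: 0.005
finger_force: 0.0
time: 2.65
tcp_pos: [619.8, -52.9, 262.4]
eef_rot: [[-0.314, 0.949, -0.0], [0.949, 0.314, 0.0], [0.0, -0.0, -1.0]]
ft_force: [-0.0, 0.4, -0.0]
gripper_width: 0.003
finger_force: 0.0
[619.84953646 -52.90637958 262.46525977] [[-0.3144796085002995, 0.9492641953657003, -0.0002514641284349017], [0.9492642218599029, 0.31447962694656173, 3.650019544402313e-05], [0.0001137286739594575, -0.0002272273330309222, -0.9999999677167632]] [-0.64709452 -0.17469351 -0.22338626]
```

View pics/w1.png

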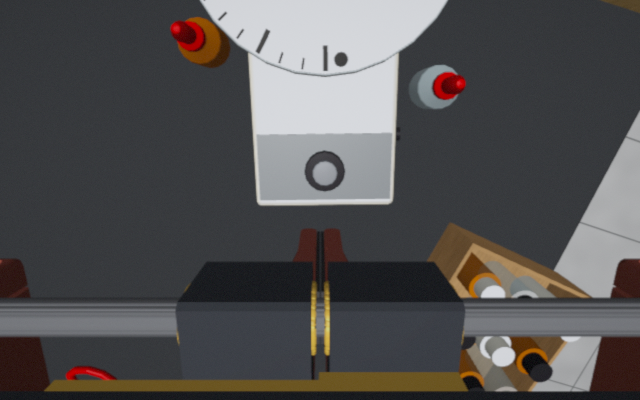

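The wrist view shows the button at (325,171), the zero mark at (325,58) with its dot at (341,59), and the 30° mark at (263,41). The shut fingertips are at about (320,240).

Run:
```python
from h import *
c=dict(np.load("w1.npz"))
for n,u,v in(("button",325,171),("ring",325,155),("deck",290,160),("zero",325,58),("m30",263,41),("dropB",186,31)):
    o,d=ray(c,u,v); print(n,(o+d*c["range_z"][v,u]).round(1))
b=onz(c,325,171,56); z=onz(c,325,58,178); a=(z-b)[:2]; print(b,z,np.linalg.norm(a),"exp 95",a/np.linalg.norm(a)); print("centre",z[:2]+80*a/np.linalg.norm(a))
```

```text
button [623.4 -48.1  69. ]
ring [618.8 -33.9  60.8]
deck [586.3 -51.8  49.6]
zero [592.4  39.7 179.9]
m30 [552.1  36.9 180. ]
dropB [471.8  33.   94.2]
[624.34441418 -50.25189436  56.        ] [592.3402786   39.91467229 178.        ] 95.67797256675682 exp 95 [-0.33449847  0.94239629]
centre [565.58040087 115.3063757 ]
```

```bash
python3 -m inch '[[[0.004,0.006,-0.03,0],[0.004,0.006,-0.08,0],[0.004,0.006,-0.13,0],[0.004,0.006,-0.17,0],[0.004,0.006,-0.20,0],[0.004,0.006,-0.22,0],[0.004,0.006,-0.228,0],[0.004,0.006,-0.232,0],[0.004,0.006,-0.234,0],[0.004,0.006,-0.234,0]]]'
python3 -m inch '[[[0,0,-0.001,0],[0,0,-0.002,0],[0,0,-0.003,0],[0,0,-0.004,0],[0,0,-0.005,0],[0,0,-0.006,0],[0,0,-0.007,0],[0,0,-0.008,0],[0,0,-0.009,0],[0,0,-0.009,0]]]'
```

```text
time: 3.95
tcp_pos: [623.4, -48.1, 76.2]
eef_rot: [[-0.316, 0.949, 0.001], [0.949, 0.316, -0.0], [-0.0, 0.001, -1.0]]
ft_force: [0.3, -0.6, -0.1]
gripper_width: 0.008
finger_force: 0.0
time: 5.2
tcp_pos: [623.1, -48.1, 68.4]
eef_rot: [[-0.316, 0.949, 0.0], [0.949, 0.316, -0.0], [-0.0, 0.0, -1.0]]
ft_force: [-1.2, 0.3, 1.8]
gripper_width: 0.006
finger_force: 0.7
```

Contact is just starting (1.8 N), so I'll go on down in small steps.

```bash
python3 -m inch '[[[0,0,-0.001,0],[0,0,-0.002,0],[0,0,-0.003,0],[0,0,-0.004,0],[0,0,-0.005,0],[0,0,-0.005,0],[0,0,-0.006,0],[0,0,-0.006,0],[0,0,-0.006,0],[0,0,-0.006,0]]]'
```

```text
time: 6.45
tcp_pos: [623.1, -48.1, 64.3]
eef_rot: [[-0.316, 0.949, 0.0], [0.949, 0.316, -0.0], [-0.0, 0.0, -1.0]]
ft_force: [-2.0, 0.9, 6.8]
gripper_width: 0.007
finger_force: 3.2
```

```bash
python3 -m inch '[[[0,0,-0.001,0],[0,0,-0.001,0],[0,0,-0.002,0],[0,0,-0.002,0],[0,0,-0.002,0],[0,0,-0.002,0],[0,0,-0.002,0],[0,0,-0.002,0],[0,0,-0.002,0],[0,0,-0.002,0]]]'
```

```text
time: 7.7
tcp_pos: [623.2, -48.1, 64.1]
eef_rot: [[-0.316, 0.949, 0.001], [0.949, 0.316, -0.0], [-0.001, 0.001, -1.0]]
ft_force: [-6.7, 0.7, 11.8]
gripper_width: 0.006
finger_force: 6.0
```

The button has bottomed out: it moved 0.2 mm at 12 N. I'll lift and look over the head.

```bash
python3 -m inch '[[[0,0,0.02,0],[0,0,0.07,0],[0,0,0.13,0],[0,0,0.19,0],[0,0,0.24,0],[-0.01,0.03,0.28,0],[-0.03,0.08,0.295,0],[-0.045,0.12,0.295,0],[-0.052,0.145,0.295,0],[-0.052,0.145,0.295,0]]]'
python3 - <<'E'
from h import *
from plant import bot
c=bot.camera("wrist"); np.savez("w2.npz",**c); cv2.imwrite("pics/w2.png",c["color"][:,:,::-1])
E
```

```text
time: 8.95
tcp_pos: [581.4, 68.8, 297.6]
eef_rot: [[-0.318, 0.948, -0.0], [0.948, 0.318, -0.0], [-0.0, -0.0, -1.0]]
ft_force: [-0.4, -0.4, 0.0]
gripper_width: 0.004
finger_force: 0.0
```

View pics/w2.png

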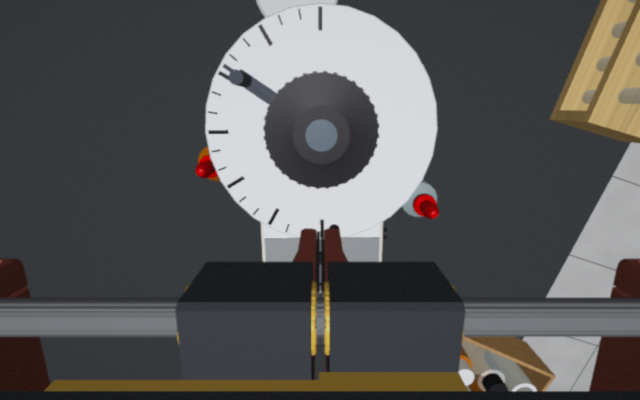

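The view shows the whole scale: the 180° mark at (320,18), the 90° mark at (218,132), the 60° mark at (235,183), the 30° mark at (274,216), the peg top at (237,77) and the pointer at about (225,69).

Run:
```python
from h import *
c=dict(np.load("w2.npz"))
L={0:(321,229),30:(274,216),60:(235,183),90:(218,132),150:(265,35),180:(320,18)}
W={k:onz(c,*p,178)[:2] for k,p in L.items()}
P=np.array(list(W.values())); A=np.c_[2*P,np.ones(len(P))]; s=np.linalg.lstsq(A,(P**2).sum(1),rcond=None)[0]; C=s[:2]; print("centre",C.round(1),"r",np.sqrt(s[2]+C@C))
az=lambda p:np.degrees(np.arctan2(*(p-C)[::-1]))
off=[(k,round((az(W[k])+k)%360,1)) for k in W]; print(off)
peg=onz(c,237,77,217)[:2]; tip=onz(c,226,70,184)[:2]
z0=np.mean([o for _,o in off]); print("peg",peg,np.linalg.norm(peg-C),(z0-az(peg))%360,(z0-az(tip))%360, np.linalg.norm(tip-C))
for th in(130,120,110,100,90,80,70,65,60):
    a=np.radians(z0-th); r=np.array([np.cos(a),np.sin(a)]); t=np.array([np.sin(a),-np.cos(a)]) # t: increasing angle
    print(th,(C+66*r).round(1),(C+66*r+15*t).round(1),(C+66*r+35*t).round(1))
print("btn check",C+175*np.array([np.cos(np.radians(z0)),np.sin(np.radians(z0))]))
```

```text
centre [566.8 114.7] r 79.61821614080014
[(0, np.float64(288.5)), (30, np.float64(289.3)), (60, np.float64(289.4)), (90, np.float64(289.2)), (150, np.float64(289.3)), (180, np.float64(289.1))]
peg [503.8401511  132.30802891] 65.34141476366595 124.7922951255101 123.06590071129187 81.73464200446274
130 [505.1 138.2] [510.4 152.2] [517.6 170.9]
120 [501.9 127.1] [504.8 141.8] [508.5 161.5]
110 [500.8 115.7] [501.  130.7] [501.3 150.7]
100 [501.6 104.2] [499.2 119. ] [496.  138.8]
90 [504.4  93. ] [499.5 107.2] [492.9 126.1]
80 [509.1  82.5] [501.8  95.6] [492.1 113.1]
70 [515.6  73. ] [506.1  84.7] [493.5 100.2]
65 [519.4  68.7] [508.9  79.5] [495.   93.8]
60 [523.6  64.8] [512.2  74.6] [497.1  87.7]
btn check [624.1157687  -50.66104499]
```

The peg is at about 124° and the fit agrees with the sizes given (radius 79.6 mm, marks consistent to within 1°). I'll go down behind the peg on its high-angle side to z ≈ 201.

```bash
python3 -m inch '[[[-0.02,0.03,0,-0.1],[-0.05,0.07,0,-0.2],[-0.075,0.11,0,-0.3],[-0.086,0.124,-0.02,-0.41],[-0.086,0.124,-0.05,-0.41],[-0.086,0.124,-0.08,-0.41],[-0.086,0.124,-0.105,-0.41],[-0.086,0.124,-0.118,-0.41],[-0.086,0.124,-0.121,-0.41],[-0.086,0.124,-0.121,-0.41]]]'
```

```text
time: 10.25
tcp_pos: [513.1, 166.8, 201.6]
eef_rot: [[0.001, 1.0, 0.001], [1.0, -0.001, 0.0], [0.0, 0.001, -1.0]]
ft_force: [0.1, 0.1, -0.3]
gripper_width: 0.004
finger_force: 0.0
```

```bash
python3 -m inch '[[[-0.003,-0.008,0,0],[-0.006,-0.018,0,0],[-0.008,-0.025,0,0],[-0.010,-0.031,0,0.05],[-0.013,-0.039,0,0.1],[-0.015,-0.045,0,0.17],[-0.016,-0.0525,0,0.24],[-0.017,-0.060,0,0.31],[-0.017,-0.0675,0,0.38],[-0.017,-0.075,0,0.45]]]'
python3 - <<'E'
from h import *
from plant import bot
c=bot.camera("wrist"); np.savez("w3.npz",**c); cv2.imwrite("pics/w3.png",c["color"][:,:,::-1])
E
```

```text
time: 11.5
tcp_pos: [499.0, 106.9, 201.3]
eef_rot: [[-0.347, 0.938, 0.001], [0.938, 0.347, 0.001], [0.0, 0.001, -1.0]]
ft_force: [0.8, 0.8, -0.5]
gripper_width: 0.007
finger_force: 0.6
```

View pics/w3.png

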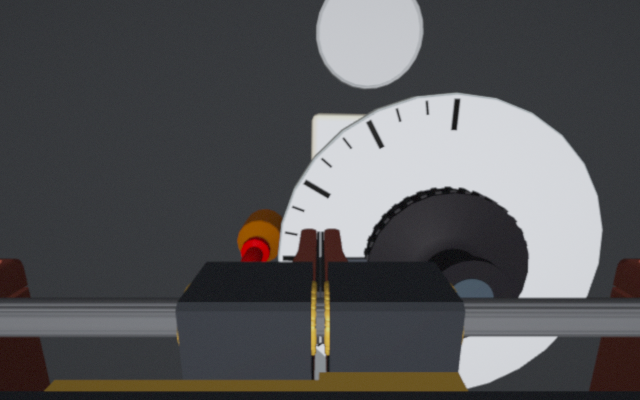

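The fingers hide the lever, and the side force is about 1 N, so contact is light. I'll push on to about 66°, back off, then return to the viewpoint and measure.

```bash
python3 -m inch '[[[0.002,-0.007,0,0.1],[0.0035,-0.014,0,0.2],[0.006,-0.021,0,0.3],[0.009,-0.028,0,0.4],[0.012,-0.033,0,0.5],[0.012,-0.033,0,0.5],[0.003,-0.024,0,0.5],[-0.0055,-0.0155,0,0.5],[-0.0055,-0.0155,0.03,0.5],[-0.0055,-0.0155,0.06,0.5]]]'
python3 -m inch '[[[0,0,0.03,0],[0.01,-0.005,0.06,-0.1],[0.03,-0.01,0.06,-0.2],[0.06,-0.02,0.06,-0.3],[0.085,-0.03,0.06,-0.4],[0.1,-0.035,0.06,-0.5],[0.11,-0.035,0.06,-0.5],[0.11,-0.035,0.06,-0.5],[0.11,-0.035,0.06,-0.5],[0.11,-0.035,0.06,-0.5]]]'
python3 - <<'E'
from h import *
from plant import bot
c=bot.camera("wrist"); np.savez("w4.npz",**c); cv2.imwrite("pics/w4.png",c["color"][:,:,::-1])
E
```

```text
time: 12.8
tcp_pos: [493.9, 95.4, 249.5]
eef_rot: [[-0.679, 0.735, -0.0], [0.735, 0.679, -0.0], [0.0, -0.0, -1.0]]
ft_force: [0.4, -0.7, 0.5]
gripper_width: 0.004
finger_force: 0.0
time: 14.05
tcp_pos: [582.3, 67.0, 297.4]
eef_rot: [[-0.346, 0.938, 0.001], [0.938, 0.346, 0.0], [-0.0, 0.0, -1.0]]
ft_force: [0.5, -0.8, 0.5]
gripper_width: 0.006
finger_force: 0.0
```

View pics/w4.png

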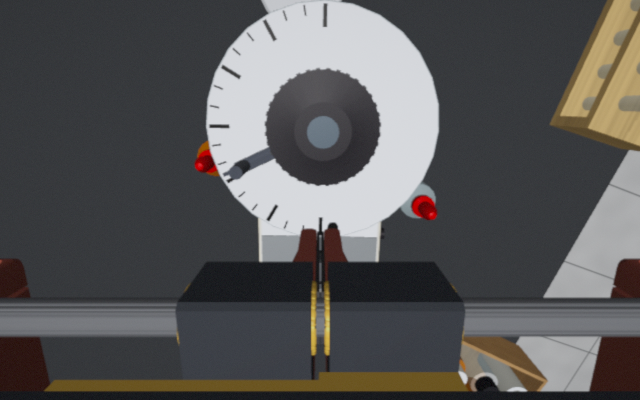

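The peg top is now at about (235,173) and the pointer points towards the 60° mark at about (232,178). I'll measure this in an enlarged crop.

```bash
cat > ang.py <<'E'
from h import *
import sys
def circ(P):
    s=np.linalg.lstsq(np.c_[2*P,np.ones(len(P))],(P**2).sum(1),rcond=None)[0]; return s[:2],np.sqrt(s[2]+s[:2]@s[:2])
def rect(f,out):
    """rectified top views on scale plane (z=178) and pointer plane; 4 px/mm crop around 60 mark"""
    c=dict(np.load(f)); C=np.array([566.8,114.7])
    g=cv2.resize(c["color"],None,fx=1,fy=1)
    # polar samples on scale face: darkness by angle at radii 76..86 (marks)
    cen=[]
    for z in(178,186):
        th=np.arange(-5,185,.25); r=np.arange(74,87,1.)
        a=np.radians(289.2-th); X=C[0]+np.outer(r,np.cos(a)); Y=C[1]+np.outer(r,np.sin(a))
        uv=proj(c,np.stack([X,Y,np.full_like(X,z)],-1).reshape(-1,3)).astype(np.float32)
        I=cv2.remap(cv2.cvtColor(g,cv2.COLOR_RGB2GRAY),uv[:,0].reshape(X.shape),uv[:,1].reshape(X.shape),cv2.INTER_LINEAR)
        cen.append(I)
    cv2.imwrite("polar.png",cen[0])
    d=(cen[0].astype(float)); prof=d.mean(0); base=np.median(prof); w=np.clip(base-prof-25,0,None)
    n,l=cv2.connectedComponents((w>0).astype(np.uint8)[None]); l=l[0]
    print([(round(float((th*w)[l==i].sum()/w[l==i].sum()),1),int(w[l==i].sum())) for i in range(1,n)])
    cv2.imwrite(out,cv2.resize(g[110:235,195:295],None,fx=4.5,fy=4.5,interpolation=cv2.INTER_CUBIC)[:,:,::-1])
if __name__=="__main__": rect(*sys.argv[1:])
E
python3 ang.py w2.npz pics/x2.png; python3 ang.py w4.npz pics/w4c.png
```

```text
[(2.5, 4097), (20.4, 17), (30.3, 852), (40.3, 21), (50.3, 26), (60.3, 861), (70.3, 27), (80.2, 32), (90.2, 851), (100.2, 27), (110.2, 21), (122.3, 2139), (130.1, 21), (140.0, 27), (150.0, 710), (159.9, 17), (169.9, 21), (179.9, 710)]
[(1.3, 2619), (20.3, 21), (30.4, 852), (40.4, 21), (50.3, 25), (62.5, 2479), (70.3, 22), (80.3, 25), (90.2, 848), (100.2, 30), (110.1, 20), (120.1, 794), (130.1, 23), (140.0, 21), (150.0, 696), (160.0, 19), (169.9, 21), (179.9, 704)]
```

View pics/w4c.png

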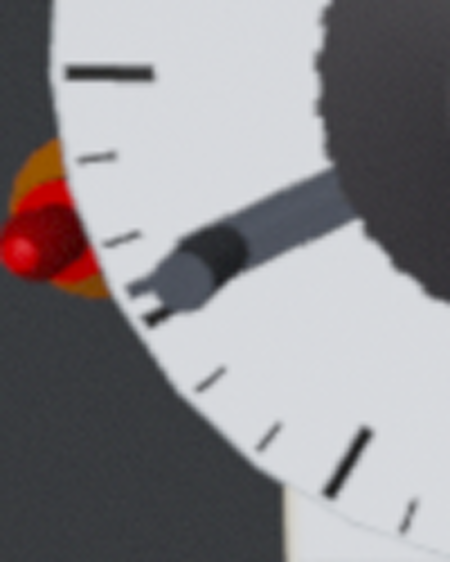

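The crop shows the pointer tip at (135,290), the 60° mark's outer end at about (155,318), the peg top at (187,280), and the arm meeting the ring at about (348,195).

Run:
```python
from h import *
c=dict(np.load("w4.npz")); C=np.array([566.8,114.7])
f=lambda x,y,z:(lambda p:(round(289.5-np.degrees(np.arctan2(p[1],p[0]))%360,1),round(np.linalg.norm(p),1)))(onz(c,195+x/4.5-.4,110+y/4.5-.4,z)[:2]-C)
print("mark",f(155,318,178)); 
for z in(180,184,188): print("tip",z,f(135,290,z))
print("pegtop",f(187,280,217)); print("arm",f(348,195,188),f(290,220,188))
for th in(66,64,62,61,60):
    a=np.radians(289.5-th); t=np.array([np.sin(a),-np.cos(a)]); r=np.array([np.cos(a),np.sin(a)]); print(th,(C+66*r+15*t).round(1),(C+66*r+30*t).round(1))
```

```text
mark (np.float64(60.5), np.float64(85.0))
tip 180 (np.float64(64.6), np.float64(85.0))
tip 184 (np.float64(64.7), np.float64(83.7))
tip 188 (np.float64(64.9), np.float64(82.4))
pegtop (np.float64(64.8), np.float64(65.1))
arm (np.float64(64.4), np.float64(42.2)) (np.float64(64.7), np.float64(53.0))
66 [508.6  80.1] [498.3  91. ]
64 [509.8  78.1] [499.1  88.7]
62 [511.2  76.2] [500.1  86.3]
61 [511.8  75.2] [500.6  85.1]
60 [512.5  74.3] [501.1  84. ]
```

The pointer reads 64.7° and the mark about 60.3°, so about 4.5° remain. I'll go back behind the peg.

```bash
python3 -m inch '[[[-0.03,0.01,0,0.1],[-0.07,0.023,0,0.22],[-0.1,0.033,0,0.34],[-0.110,0.0355,0,0.46],[-0.110,0.0355,-0.02,0.58],[-0.110,0.0355,-0.06,0.63],[-0.110,0.0355,-0.1,0.63],[-0.110,0.0355,-0.117,0.63],[-0.110,0.0355,-0.12,0.63],[-0.110,0.0355,-0.12,0.63]]]'
```

```text
time: 15.35
tcp_pos: [495.1, 95.1, 202.4]
eef_rot: [[-0.75, 0.662, 0.002], [0.662, 0.75, 0.0], [-0.001, 0.001, -1.0]]
ft_force: [0.1, 0.3, 0.4]
gripper_width: 0.004
finger_force: 0.0
```

```bash
python3 -m inch '[[[0.005,-0.006,0,0],[0.010,-0.012,0,0],[0.014,-0.017,0,0],[0.017,-0.020,0,0],[0.019,-0.0225,0,0],[0.0205,-0.024,0,0],[0.0208,-0.0246,0,0],[0.0208,-0.0246,0,0],[0.0208,-0.0246,0,0],[0.0208,-0.0246,0,0]]]'
python3 -m inch '[[[-0.01,0.011,0,0],[-0.02,0.022,0,0],[-0.02,0.022,0.03,0],[-0.02,0.022,0.07,-0.1],[-0.02,0.022,0.11,-0.2],[0.01,0.01,0.12,-0.3],[0.04,-0.002,0.12,-0.4],[0.07,-0.01,0.12,-0.5],[0.088,-0.011,0.12,-0.63],[0.088,-0.011,0.12,-0.63]]]'
python3 - <<'E'
from h import *
from plant import bot
c=bot.camera("wrist"); np.savez("w5.npz",**c)
E
python3 ang.py w5.npz pics/w5c.png
```

```text
time: 16.6
tcp_pos: [511.3, 75.5, 201.0]
eef_rot: [[-0.75, 0.662, 0.0], [0.662, 0.75, 0.0], [-0.0, 0.0, -1.0]]
ft_force: [0.1, -0.1, 0.5]
gripper_width: 0.003
finger_force: 0.3
time: 17.85
tcp_pos: [581.7, 67.0, 296.3]
eef_rot: [[-0.347, 0.938, -0.001], [0.938, 0.347, -0.0], [0.0, -0.001, -1.0]]
ft_force: [-0.8, 0.5, -0.5]
gripper_width: 0.005
finger_force: 0.0
[(1.7, 3187), (20.4, 19), (30.4, 849), (40.4, 19), (50.3, 23), (58.7, 2232), (70.3, 28), (80.2, 28), (90.2, 870), (100.2, 25), (110.2, 23), (120.1, 792), (130.0, 19), (140.0, 20), (150.0, 710), (159.9, 16), (169.9, 18), (179.9, 703)]
```

View pics/w5c.png

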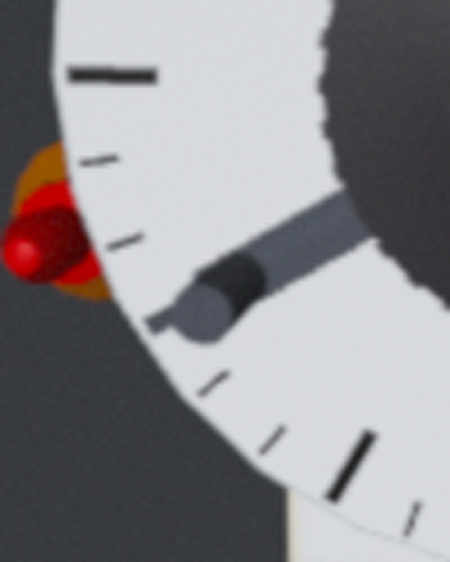

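The crop shows the pointer tip at (152,325), covering the 60° mark. The peg top is at (204,310) and the arm root at (355,213).

Run:
```python
from h import *
c=dict(np.load("w5.npz")); C=np.array([566.8,114.7])
f=lambda x,y,z:(lambda p:(round(289.5-np.degrees(np.arctan2(p[1],p[0]))%360,1),round(np.linalg.norm(p),1)))(onz(c,195+x/4.5-.4,110+y/4.5-.4,z)[:2]-C)
for z in(180,184): print("tip",f(152,325,z))
print("pegtop",f(204,310,217)); print("arm",f(355,213,188),f(300,240,188)); print("m70",f(125,242,178),"m50",f(215,383,178),"m90",f(112,75,178))
from plant import bot
t=bot.camera("top"); o=dict(np.load("top0.npz")); d=cv2.absdiff(t["color"],o["color"]).max(2); print("changed px in head/deck area, rows/cols:",[(y,x) for y,x in np.argwhere(d[130:250,220:380]>70)+[130,220]][:40])
```

```text
tip (np.float64(60.5), np.float64(85.7))
tip (np.float64(60.7), np.float64(84.4))
pegtop (np.float64(60.9), np.float64(65.3))
arm (np.float64(61.0), np.float64(42.9)) (np.float64(61.5), np.float64(53.4))
m70 (np.float64(70.6), np.float64(83.8)) m50 (np.float64(50.5), np.float64(83.4)) m90 (np.float64(90.6), np.float64(79.7))
changed px in head/deck area, rows/cols: [(np.int64(135), np.int64(317)), (np.int64(135), np.int64(318)), (np.int64(135), np.int64(319)), (np.int64(135), np.int64(320)), (np.int64(135), np.int64(321)), (np.int64(136), np.int64(316)), (np.int64(136), np.int64(317)), (np.int64(136), np.int64(318)), (np.int64(136), np.int64(319)), (np.int64(136), np.int64(320)), (np.int64(136), np.int64(321)), (np.int64(136), np.int64(322)), (np.int64(137), np.int64(316)), (np.int64(137), np.int64(317)), (np.int64(137), np.int64(318)), (np.int64(137), np.int64(319)), (np.int64(137), np.int64(320)), (np.int64(137), np.int64(321)), (np.int64(137), np.int64(322)), (np.int64(138), np.int64(300)), (np.int64(138), np.int64(301)), (np.int64(138), np.int64(302)), (np.int64(138), np.int64(303)), (np.int64(138), np.int64(304)), (np.int64(138), np.int64(305)), (np.int64(138), np.int64(306)), (np.int64(138), np.int64(307)), (np.int64(138), np.int64(308)), (np.int64(138), np.int64(309)), (np.int64(138), np.int64(310)), (np.int64(138), np.int64(311)), (np.int64(138), np.int64(312)), (np.int64(138), np.int64(313)), (np.int64(138), np.int64(314)), (np.int64(138), np.int64(315)), (np.int64(138), np.int64(316)), (np.int64(138), np.int64(317)), (np.int64(138), np.int64(318)), (np.int64(138), np.int64(319)), (np.int64(138), np.int64(320))]
```

The marks carry the same +0.5° bias, so the pointer is within about 0.5° of 60°. The marks read the same as before, so the polarimeter has not shifted, and the arm is clear.

```bash
python3 -c "
from plant import bot
print(bot.hand_in())"
```

```text
the job is handed in; nothing more can be done
None
```

The lamp button was pressed until it stopped (about 5 mm, peaking near 12 N), the analyser pointer stands within about 0.5° of the 60° mark, the polarimeter has not shifted, and the job was handed in at about 18 s with the arm clear; I did not check separately that the lamp lit or that the glassware and scissors had stayed put.

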